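# Show the steps of a blood-sugar test

## Task

Show a trainee nurse the order of a blood-sugar test: press the round button on the desk meter all the way down and let it go, then point straight down at the cap of the tallest of the three white vials, then at the mouth of the yellow tub that is open on top. Each time hold the fingertips about 3 cm above the thing for a good two seconds, and finish still pointing at the tub. Do not point at the other vials or the closed tub, and do not touch, move or lift the vials, the tubs or the other loose things around them.

Things in the scene. Friction and masses are not known exactly. Their poses are not given: they have to be found in the camera images.
- meter: grey desk meter, a flat box 160 (its x) x 100 (its y) x 40 mm high, fixed to the table; a dark screen on the half towards its +x, a round push button on the half towards its -x; origin at the centre of its underside, z up
- power (a joint): travel of the meter's round button, in m: 0 released, 0.005 fully down; a spring returns it; fully down takes about 4 N
- power_top (a point): centre of the top of the button, 26 mm in diameter, white, 61 mm above the table, 9 mm proud of a round black housing 42 mm across on the meter's top, 45 mm from the meter's centre towards its -x; it is pressed straight down
- vial_tall: the tallest of three loose white plastic vials, 90 mm high, 32 mm wide over the cap, 28 mm below it, about 50 g, standing upright; origin at the centre of its underside
- vial_tall_cap (a point): centre of the top face of the tall vial's cap, 90 mm above the table
- vial_middle: loose white vial of the same shape and width, 66 mm high; leave alone; origin at the centre of its underside
- vial_middle_cap (a point): centre of the top of the 66 mm vial's cap
- vial_short: loose white vial of the same shape and width, 45 mm high; leave alone; origin at the centre of its underside
- vial_short_cap (a point): centre of the top of the 45 mm vial's cap
- tub_open: loose round yellow waste tub, 114 mm wide over a thin band below the shoulder and 125 mm high, about 0.3 kg, whose sloping shoulder ends in a short neck, 56 mm across, with an open dark mouth 48 mm across; origin at the centre of its underside
- tub_open_mouth (a point): centre of the open mouth, level with its rim, 125 mm above the table
- tub_closed: loose yellow tub of the same outline and height, but closed on top by a flat yellow cap 60 mm across; leave alone; origin at the centre of its underside (the cap's top is 125 mm above)
- drops: loose small clear bottle with a metal cap, 34 mm wide, 75 mm high; leave alone; origin at the centre of its underside
- lancer: loose black pen-like finger pricker lying flat, 105 x 18 x 18 mm along its x; leave alone; origin under its centre
- pen: loose white and blue ball pen lying flat, 130 x 9 x 12 mm along its x; leave alone; origin under its centre
Not all that is in view belongs to the job. Leave any blue, pink or purple look-alike of the vial_tall alone.

How it is judged:
By the outcome, as a careful person would: the job done as asked, in the order asked, and still so for the second after the job is handed in, with the robot touching nothing.
It also fails if it takes over 46 s, if anything falls off the work surface, if the arm or the gripper's body presses on something with over 40 N, if the wrist force passes 120 N, or if a joint passes its speed limit or range.

## Robot

A 7-joint arm with a two-finger parallel gripper is mounted at the origin on the work surface. World frame = base frame: x ahead of the robot, y to its left, z up, the work surface at z = 0. Lengths are in m, angles in degrees, forces in N, time in s.
With the tool pointing down it reaches from about 0.425 to 0.95 m from the base axis. Payload 4.7 kg.
Tool frame: the origin (TCP) lies at the very end of the fingers, on their centre line; the grasp point (between the pads) lies 19 mm behind it; z points along the fingers, y is the line along which they close (so a half turn about z gives the same grasp; the last joint's range is limited). The gripper opens to 87 mm and grips with 3 to 60 N. Pads are 19 mm wide; open, the fingers measure 117 mm over their backs; the gripper's body (75 mm by 190 mm) begins 51 mm behind the grasp point.
Start: joints at [71.568, 26.849, -2.785, 87.806, 1.381, 65.374, -4.715], TCP at [0.195, -0.646, 0.223] pointing down, gripper open.
Joint ranges: [-148.3, 148.3], [-19.14, 114.17], [-79.39, 73.82], [5.75, 140.21], [-59.74, 239.74], [12.07, 113.84], [-152.46, 152.46]. Speed limits (degrees/s): [147.25, 147.25, 180, 180, 180, 180, 180].

## Interface

Orientations are given as [roll, pitch, yaw] about the fixed x, y, z axes, in that order (R = Rz(yaw) Ry(pitch) Rx(roll)).
In Python, from cell import ctrl gives the robot as it stands.
- The arm moves only by the shell command python3 -m jog 'ROWS' [FORCE]. ROWS is text: rows parted by semicolons, each of 5 numbers parted by spaces: the shift along the world's x, y, z in cm, then the turn about the world's z in rad, then the finger opening in cm, from 0 to 8.7. In form: tx ty tz spin claw; .... A call has 1 to 12 rows; each row is the pose to reach, as a shift and turn from the pose commanded when the call began; what a row does not reach only later rows make up. A row lasts 1/8 s, in which the tool goes at most 62.5 mm and 10.7 degrees, less where a joint would pass 70% of its speed; a pose out of reach is approached as far as the arm can. A call with a gripper value outside its range is refused whole. The fingers move at their own pace and stop on an object; FORCE is the grip in N (left out, the last holds). Time passes only in rows, so rows that repeat a pose let the fingers close. It gives the time, the measured TCP pose, the force, the opening and the grip force at its end, in the units of the state.
- ctrl.read_state(): the state, without advancing time (a new reading comes with each control period).
- ctrl.camera(name): name is "scene" or "top" or "wrist"; returns a dict with "color" (420x560x3 uint8, red, green, blue), "range_z" (420x560 float32, m along the optical axis (not along the pixel's ray), 0 where there is no reading), "K" (3x3 intrinsics, pixels), "k1" (the pictures are not rectified: a ray, as slopes to the right and down, at radius r is drawn at 1 + k1 r^2 times it, then the intrinsics apply), "world_to_cam" (4x4, takes a point from world to camera coordinates); the wrist camera has in their place "hand_eye" (4x4, takes a point from camera to tool coordinates, whose origin is the TCP and whose axes are the flange's). Camera axes: x right, y down, z forward; pixel columns grow to the right and rows downward; lengths in m; the calibration is good to about 2 mm. A picture is of the moment at which its call begins: read the wrist's pose just before it.
- ctrl.finish_job(): hands the job in; it is judged then, once.
The state is a dict: "t": time; "joints": joint angles; "dq": joint speeds; "effort": joint torques, N m; "tcp_pos": TCP position; "ee_rot": TCP orientation; "contact_force": force on the tool from outside, world axes, zero at the start; "torque": the same for the moment, N m; "finger_gap": finger opening in m; "grasp_force": force on a finger pad.
Only numpy, scipy, OpenCV 4.12 (cv2) and the standard library are available. Lean on these libraries where they do the work, as an engineer would, in place of code of your own. Each camera call takes 0.05 s, during which the arm holds its last target. There are 200 camera calls.

## Working session

There is one attempt and no reset: what is moved stays moved. The work goes in short steps, Python scripts to look and compute and a shell command to move; the robot and the scene stay as the last step left them, time stands still between calls to the robot, and variables do not carry over. Pictures are saved under pics/ and viewed, at most 10 in all, crops included, and the job is handed in when it is done.

```bash
mkdir -p pics; cat > h.py <<'E'
import numpy as np, cv2, pickle
from cell import ctrl
def snap(n):
    c=ctrl.camera(n); pickle.dump(c,open(n+'.pkl','wb')); return c
def load(n): return pickle.load(open(n+'.pkl','rb'))
def ray(c,u,v):
    K=np.array(c['K']); d=np.array([c['k1'],0,0,0,0],float)
    return np.append(cv2.undistortPoints(np.array([[[u,v]]],float),K,d)[0,0],1)
def atz(c,u,v,z):
    M=np.linalg.inv(np.array(c['world_to_cam'])); o=M[:3,3]; d=M[:3,:3]@ray(c,u,v)
    return o+d*(z-o[2])/d[2]
def bydepth(c,u,v):
    M=np.linalg.inv(np.array(c['world_to_cam'])); return M[:3,3]+M[:3,:3]@ray(c,u,v)*c['range_z'][int(v),int(u)]
E
python3 - <<'E'
from h import *
for n in('top','scene'):
    c=snap(n); cv2.imwrite(f'pics/{n}0.png',cv2.resize(c['color'][:,:,::-1],(800,600),interpolation=cv2.INTER_CUBIC))
    print(n,np.linalg.inv(c['world_to_cam'])[:3].round(3))
s=ctrl.read_state();print({k:s[k] for k in('t','tcp_pos','ee_rot','contact_force','finger_gap')})
E
```

```text
top [[ 0.029 -0.993  0.115  0.411]
 [-0.999 -0.027  0.02   0.016]
 [-0.016 -0.116 -0.993  1.103]]
scene [[-0.729  0.485 -0.483  0.951]
 [ 0.684  0.509 -0.522  0.454]
 [-0.007 -0.711 -0.704  0.708]]
{'t': 0.1, 'tcp_pos': array([ 0.19465884, -0.64576799,  0.22159444]), 'ee_rot': array([-1.79899045e+02,  5.79005422e-03,  1.67744972e+01]), 'contact_force': array([ 0.10306714, -0.05078329, -0.21915442]), 'finger_gap': 0.0871102347787513}
```

View pics/top0.png

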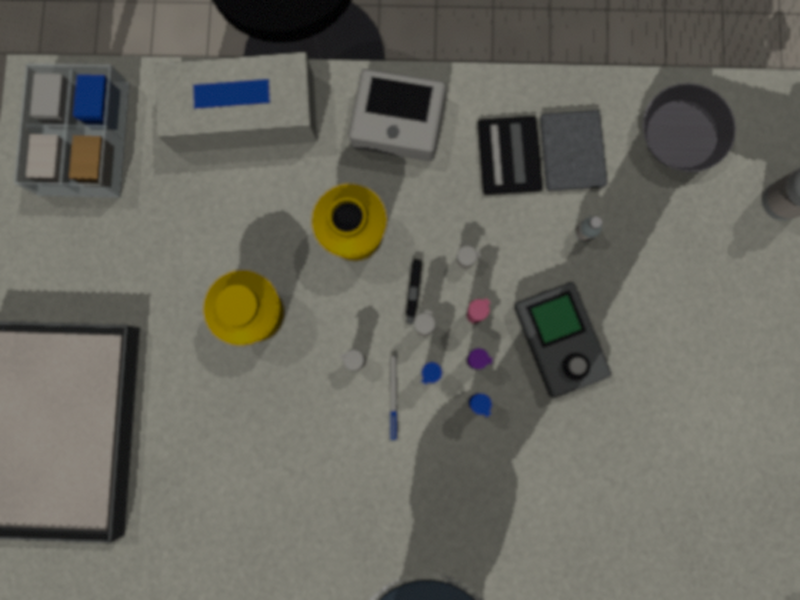

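View pics/scene0.png

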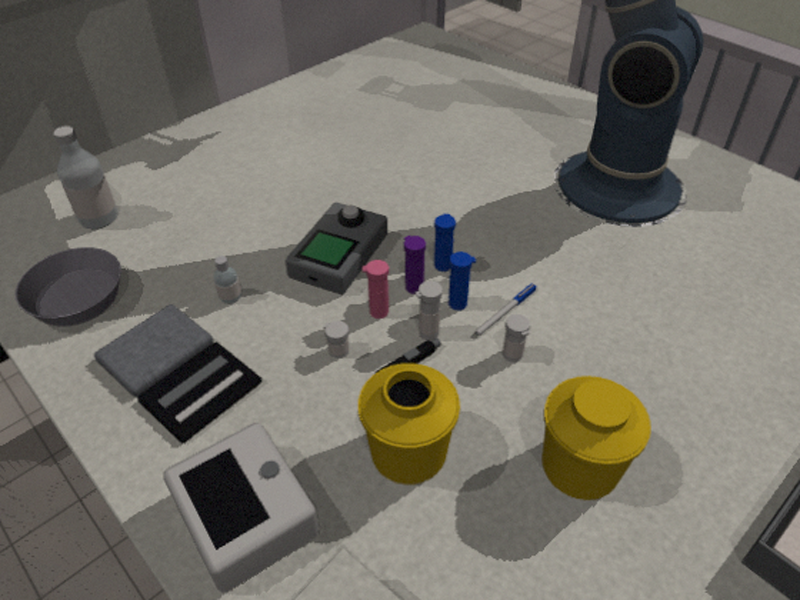

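The top view (800x600 pixels) shows these candidates:
- **White vials:** (467,257), (424,323) and (353,360). In the scene view they are at (337,330) short, (430,288) tall and (516,325) middle.
- **Coloured look-alikes:** (480,310), (479,358), (431,373) and (480,404).
- **Tubs:** open at (348,217), closed at (240,305).
- **Buttons:** the dark meter's at (577,366). The light-grey device's at (393,131) is a decoy.

My choices are the vial at (424,323), the tub at (348,217) and the button at (577,366). I'll check them in one crop.

```bash
python3 - <<'E'
from h import *
c=load('top'); im=c['color'][:,:,::-1]
# crop cols 210..440, rows 120..290 x3.4
cr=im[120:290,210:435]; cv2.imwrite('pics/crop1.png',cv2.resize(cr,None,fx=3.5,fy=3.5,interpolation=cv2.INTER_CUBIC))
for n,u,v,z in(('btn',577,366,.061),('tall',424,323,.09),('mid',353,360,.066),('short',467,257,.045),('open',348,217,.125),('closed',238,304,.125),('drops',596,223,.075),('pink',480,310,.09),('purple',479,358,.09),('blue',431,373,.09),('blue2',480,404,.09)):
    print(n,atz(c,u*.7,v*.7,z).round(3),bydepth(c,u*.7,v*.7).round(3))
s=load('scene'); print('scene')
for n,u,v,z in(('btn',350,212,.061),('tall',431,288,.09),('mid',516,325,.066),('short',337,329,.045),('open',408,387,.125),('closed',602,402,.125)):
    print(n,atz(s,u*.7,v*.7,z).round(3),bydepth(s,u*.7,v*.7).round(3))
E
```

```text
btn [ 0.439 -0.216  0.061] [ 0.439 -0.217  0.058]
tall [0.495 0.016 0.09 ] [0.495 0.016 0.091]
mid [0.438 0.122 0.066] [0.438 0.122 0.066]
short [ 0.604 -0.048  0.045] [ 0.605 -0.048  0.04 ]
open [0.644 0.131 0.125] [0.648 0.133 0.11 ]
closed [0.512 0.285 0.125] [0.513 0.286 0.121]
drops [ 0.657 -0.242  0.075] [ 0.656 -0.241  0.078]
pink [ 0.517 -0.066  0.09 ] [ 0.517 -0.066  0.089]
purple [ 0.446 -0.066  0.09 ] [ 0.446 -0.066  0.088]
blue [0.422 0.004 0.09 ] [0.422 0.004 0.089]
blue2 [ 0.379 -0.069  0.09 ] [ 0.379 -0.069  0.085]
scene
btn [ 0.448 -0.205  0.061] [ 0.446 -0.209  0.058]
tall [0.498 0.021 0.09 ] [0.495 0.019 0.086]
mid [0.449 0.129 0.066] [0.446 0.127 0.063]
short [ 0.61  -0.041  0.045] [ 0.609 -0.043  0.043]
open [0.649 0.137 0.125] [0.639 0.126 0.106]
closed [0.514 0.292 0.125] [0.512 0.292 0.122]
```

View pics/crop1.png

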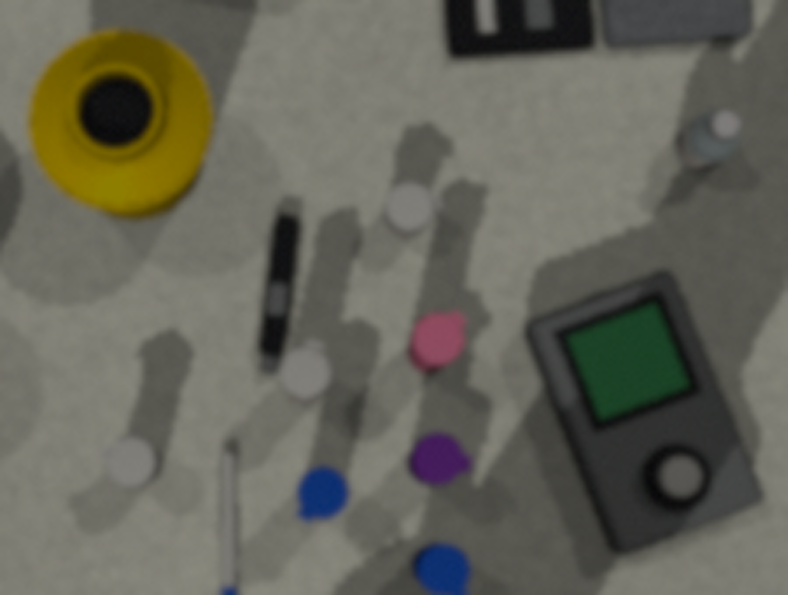

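The crop confirms the choices: meter button at (681,476), tall white vial's cap at (305,373), and the tub's open mouth at (116,110). Next I close the fingers and go above the button.

```bash
python3 -m jog '1 2 0 0 0; 3 6 0 0 0; 6 10 0 0 0; 9 15 0 0 0; 12 20 -1 0 0; 15 26 -2 0 0; 18 31 -3 0 0; 20 36 -4 0 0; 22 39 -5 0 0; 23.5 41.5 -6 0 0; 24.4 42.9 -6 0 0; 24.4 42.9 -6 0 0'
python3 - <<'E'
from h import *
s=ctrl.read_state(); c=snap('wrist'); c['s']=s; pickle.dump(c,open('wrist.pkl','wb'))
print(s['t'],s['tcp_pos'],s['ee_rot'],s['finger_gap'],c['hand_eye'].round(3))
cv2.imwrite('pics/w1.png',cv2.resize(c['color'][:,:,::-1],(800,600),interpolation=cv2.INTER_CUBIC))
E
```

```text
t: 1.6
tcp_pos: [0.4394, -0.2168, 0.1628]
ee_rot: [180.0, -0.0, 16.9]
contact_force: [-0.1, -0.7, -0.1]
finger_gap: 0.0004
grasp_force: 0.0
1.6 [ 0.43938966 -0.21679864  0.16277151] [ 1.79988848e+02 -1.43260419e-02  1.68833380e+01] 0.00038462491831770315 [[ 0.    -0.969 -0.247  0.068]
 [ 1.    -0.     0.    -0.   ]
 [-0.    -0.247  0.969 -0.164]
 [ 0.     0.     0.     1.   ]]
```

View pics/w1.png

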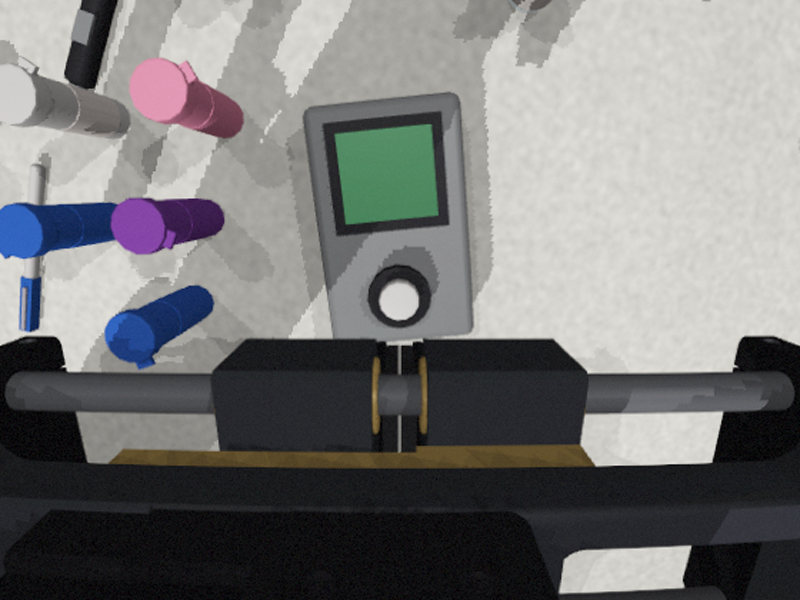

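The wrist view shows the meter's button at (399,300) and the tall vial's cap at the left, around (14,96). I compute both.

```bash
cat >> h.py <<'E'
from scipy.spatial.transform import Rotation as Ro
def wz(c,u,v,z):
    T=np.eye(4);T[:3,:3]=Ro.from_euler('xyz',c['s']['ee_rot'],degrees=True).as_matrix();T[:3,3]=c['s']['tcp_pos']
    M=T@np.array(c['hand_eye']);o=M[:3,3];d=M[:3,:3]@ray(c,u,v);return o+d*(z-o[2])/d[2]
E
python3 - <<'E'
from h import *
c=load('wrist'); print(wz(c,399*.7,300*.7,.061),wz(c,12*.7,96*.7,.09))
t=load('top');print(atz(t,404.6,256,.061),atz(t,297.1,226.6,.09),atz(t,243.1,151.4,.125))
E
```

```text
[ 0.44281096 -0.21558575  0.061     ] [0.49705122 0.01699353 0.09      ]
[ 0.43953611 -0.21767587  0.061     ] [0.49428185 0.01563318 0.09      ] [0.64550657 0.1324276  0.125     ]
```

```bash
python3 -m jog '0.2 0 -2 0 0; 0.2 0 -4.5 0 0; 0.2 0 -7 0 0; 0.2 0 -9 0 0; 0.2 0 -9.8 0 0; 0.2 0 -10.1 0 0; 0.2 0 -10.4 0 0; 0.2 0 -10.7 0 0; 0.2 0 -10.7 0 0'
```

```text
t: 2.78
tcp_pos: [0.441, -0.2182, 0.0564]
ee_rot: [179.9, -0.0, 16.7]
contact_force: [-2.6, -1.8, 5.2]
finger_gap: 0.0008
grasp_force: 2.8
```

```bash
python3 -m jog '0 0.1 -0.1 0 0; 0 0.1 -0.2 0 0; 0 0.1 -0.2 0 0'
```

```text
t: 3.15
tcp_pos: [0.4411, -0.2181, 0.0561]
ee_rot: [179.8, 0.0, 16.7]
contact_force: [-7.1, -2.2, 20.4]
finger_gap: 0.0002
grasp_force: 10.1
```

Force rose to 20 N with z no longer falling, so the button is at its stop. I release it and go over the tall vial.

```bash
python3 -m jog '0 0 1 0 0; 0 0 3 0 0; 0 0 6 0 0; 0 0 9 0 0; 0 0 11.5 0 0; 0 0 11.5 0 0'; python3 -m jog '0.5 2 0 0 0; 1.5 6 0 0 0; 2.5 11 0 0 0; 3.5 16 0 0 0; 4.5 20 0 0 0; 5.2 22.5 0 0 0; 5.5 23.4 0 0 0; 5.5 23.4 -1 0 0; 5.5 23.4 -1 0 0'
python3 - <<'E'
from h import *
s=ctrl.read_state(); c=snap('wrist'); c['s']=s; pickle.dump(c,open('wrist.pkl','wb'))
print(s['t'],s['tcp_pos'],s['contact_force'])
cv2.imwrite('pics/w2.png',cv2.resize(c['color'][:,:,::-1],(800,600),interpolation=cv2.INTER_CUBIC))
E
```

```text
t: 3.9
tcp_pos: [0.4425, -0.2164, 0.1705]
ee_rot: [179.8, -0.2, 16.8]
contact_force: [-1.4, -0.5, -0.3]
finger_gap: 0.0006
grasp_force: 0.0
t: 5.03
tcp_pos: [0.4946, 0.0161, 0.1571]
ee_rot: [-180.0, 0.2, 16.7]
contact_force: [0.4, 0.2, 0.7]
finger_gap: 0.001
grasp_force: 0.0
5.025 [0.49459173 0.01609787 0.15707776] [0.38886257 0.17000218 0.67498712]
```

View pics/w2.png

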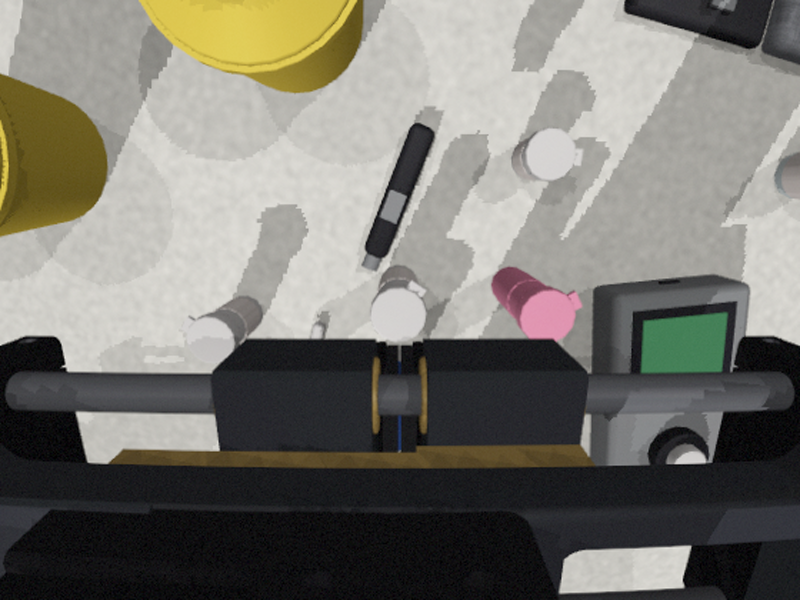

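The tall cap is centred at about (399,314), directly ahead of the fingers. The vials are all upright and the button is back up.

```bash
python3 - <<'E'
from h import *
c=load('wrist'); print(wz(c,399*.7,314*.7,.09),c['s']['tcp_pos'])
E
```

```text
[0.49823657 0.01740868 0.09      ] [0.49459173 0.01609787 0.15707776]
```

```bash
python3 -m jog '0.2 0.1 -1 0 0; 0.2 0.1 -2 0 0; 0.2 0.1 -3 0 0; 0.2 0.1 -3.7 0 0; 0.2 0.1 -3.7 0 0; 0.2 0.1 -3.7 0 0; 0.2 0.1 -3.7 0 0; 0.2 0.1 -3.7 0 0; 0.2 0.1 -3.7 0 0; 0.2 0.1 -3.7 0 0; 0.2 0.1 -3.7 0 0; 0.2 0.1 -3.7 0 0'; python3 -m jog '0 0 0 0 0; 0 0 0 0 0; 0 0 0 0 0; 0 0 0 0 0; 0 0 0 0 0; 0 0 0 0 0; 0 0 0 0 0; 0 0 0 0 0; 0 0 0 0 0; 0 0 0 0 0; 0 0 0 0 0; 0 0 0 0 0';  python3 -m jog '0 0 0 0 0; 0 0 0 0 0; 0 0 0 0 0; 0 0 0 0 0; 0 0 0 0 0; 0 0 0 0 0; 0 0 0 0 0; 0 0 0 0 0'
```

```text
t: 6.58
tcp_pos: [0.4979, 0.0187, 0.1216]
ee_rot: [180.0, -0.0, 16.8]
contact_force: [-0.0, 0.8, -0.4]
finger_gap: 0.0008
grasp_force: 0.0
t: 8.07
tcp_pos: [0.4979, 0.0187, 0.1215]
ee_rot: [180.0, 0.0, 16.8]
contact_force: [-0.2, -0.2, -0.8]
finger_gap: 0.0006
grasp_force: 0.0
t: 9.07
tcp_pos: [0.4979, 0.0187, 0.1216]
ee_rot: [180.0, -0.0, 16.8]
contact_force: [1.0, 1.0, -0.4]
finger_gap: 0.0003
grasp_force: 0.0
```

```bash
python3 -m jog '0 0 3 0 0; 0 0 6 0 0; 1 1 8 0 0; 3.5 2.7 8.5 0 0; 6.5 5 8.5 0 0; 9.5 7.3 8.5 0 0; 12 9.3 8.5 0 0; 14 10.8 8.5 0 0; 14.8 11.4 8.5 0 0; 14.8 11.4 7.5 0 0; 14.8 11.4 7.5 0 0'
python3 - <<'E'
from h import *
s=ctrl.read_state(); c=snap('wrist'); c['s']=s; pickle.dump(c,open('wrist.pkl','wb'))
print(s['t'],s['tcp_pos'])
cv2.imwrite('pics/w3.png',cv2.resize(c['color'][:,:,::-1],(800,600),interpolation=cv2.INTER_CUBIC))
E
```

```text
t: 10.45
tcp_pos: [0.6444, 0.1314, 0.1952]
ee_rot: [180.0, 0.2, 16.7]
contact_force: [-0.0, 0.1, 1.2]
finger_gap: 0.0001
grasp_force: 0.0
10.45 [0.64443943 0.13138896 0.19515815]
```

View pics/w3.png

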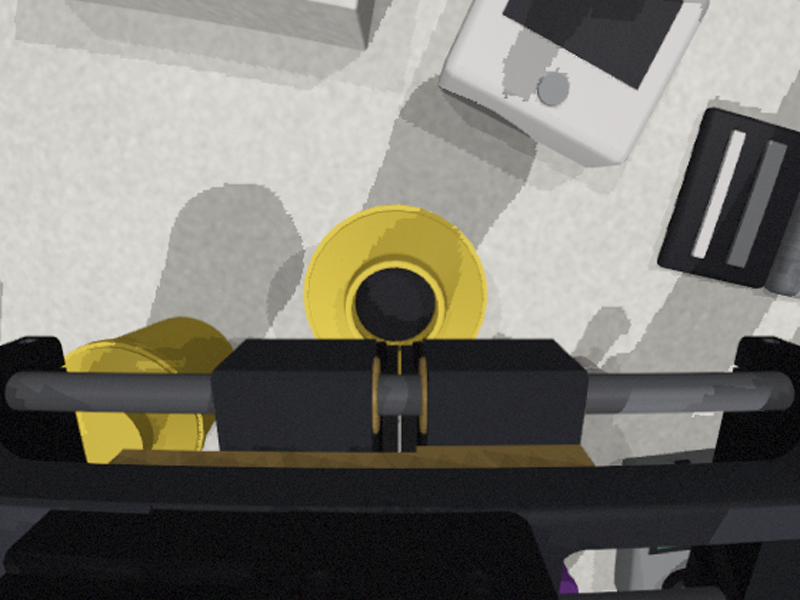

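The open tub's mouth is centred at about (396,303), just ahead of the fingers, and the closed tub is well off to the left.

```bash
python3 - <<'E'
from h import *
c=load('wrist'); print(wz(c,396*.7,303*.7,.125))
E
python3 -m jog '0.3 0.2 -1 0 0; 0.3 0.2 -2 0 0; 0.3 0.2 -3 0 0; 0.3 0.2 -4 0 0; 0.3 0.2 -4 0 0; 0.3 0.2 -4 0 0; 0.3 0.2 -4 0 0; 0.3 0.2 -4 0 0; 0.3 0.2 -4 0 0; 0.3 0.2 -4 0 0; 0.3 0.2 -4 0 0; 0.3 0.2 -4 0 0'
```

```text
[0.65288586 0.13583106 0.125     ]
t: 12.0
tcp_pos: [0.6489, 0.1347, 0.1565]
ee_rot: [180.0, 0.0, 16.8]
contact_force: [0.5, 0.6, -0.1]
finger_gap: 0.0004
grasp_force: 0.0
```

```bash
python3 -m jog '0 0 0 0 0; 0 0 0 0 0; 0 0 0 0 0; 0 0 0 0 0; 0 0 0 0 0; 0 0 0 0 0; 0 0 0 0 0; 0 0 0 0 0; 0 0 0 0 0; 0 0 0 0 0; 0 0 0 0 0; 0 0 0 0 0'; python3 -m jog '0 0 0 0 0; 0 0 0 0 0; 0 0 0 0 0; 0 0 0 0 0; 0 0 0 0 0; 0 0 0 0 0; 0 0 0 0 0; 0 0 0 0 0; 0 0 0 0 0; 0 0 0 0 0; 0 0 0 0 0; 0 0 0 0 0'
python3 - <<'E'
from h import *
c=snap('scene'); cv2.imwrite('pics/s2.png',cv2.resize(c['color'][:,:,::-1],(800,600)))
E
```

```text
t: 13.5
tcp_pos: [0.6489, 0.1347, 0.1566]
ee_rot: [180.0, -0.0, 16.8]
contact_force: [0.2, -1.2, -0.6]
finger_gap: 0.0003
grasp_force: 0.0
t: 15.0
tcp_pos: [0.6489, 0.1347, 0.1566]
ee_rot: [180.0, 0.0, 16.8]
contact_force: [0.0, -0.9, 0.5]
finger_gap: 0.0005
grasp_force: 0.0
```

View pics/s2.png

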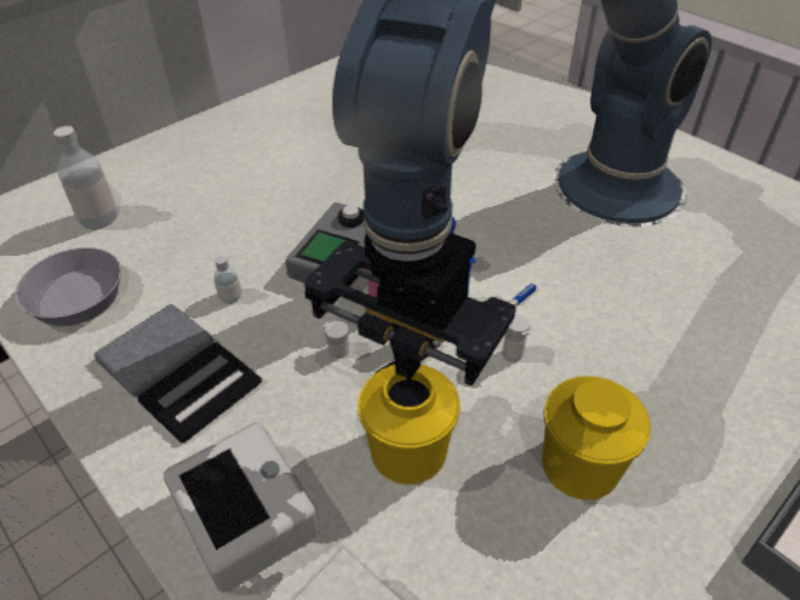

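The fingertips hang above the open mouth at (408,375), and everything that can be seen is where it was.

```bash
python3 -c "
from cell import ctrl
print(ctrl.finish_job())"
```

```text
the job is handed in; nothing more can be done
None
```

I pressed the meter's button to its stop and released it, then held about 3 cm above the tall white vial's cap and the open tub's mouth for about 3 s each, and handed the job in at about 15 s, still pointing at the tub; nothing visible in the last picture had moved.

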